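# Screw the loose filter housing cap down tight

### The job

Two small steel filter housings are fixed to the desk, each with a round black knurled screw cap. One cap was left loose and stands a little high; screw that cap down clockwise until it stops tight, leave the other one closed as it is, and let go.

Things in the scene. Friction and masses are not known exactly. Their poses are not given: they have to be found in the camera images.
- cap_a (a joint): Turn of the loose cap, rad: 0 = fully home at its hard stop; grows as it unscrews (anticlockwise from above). Starts at 0.9 to 1.25 (52 to 72 degrees), so under a quarter turn clockwise, in one grasp, closes it. Coarse upright screw: it sinks 5 mm per rad as it closes; about 0.2 N m of friction holds it where it is left.
- cap_a_top (a point): Centre of the flat top of the loose cap, on its upright screw axis. Black knurled cylinder, 40 mm across, 25 mm tall, gripped round its side from above. A steel pointer 3 mm high on top runs from centre to rim; when tight it stands over the housing's hose nozzle. The top starts 4.5 to 6 mm above its tight height (75 mm over the desk), brass thread showing. Either place may hold the loose cap.
- cap_b (a joint): Turn of the other cap, rad, same screw and meaning: it starts fully home at 0 and shall stay there.
- cap_b_top (a point): Centre of the flat top of the other, tight cap (75 mm above the desk, pointer over its nozzle); same cap, same housing. Both housings: upright steel, 39 mm across at the collar just under the cap, 35 mm lower down, on a 72 mm square foot 8 mm thick fixed to the desk; nozzle reaching 46 mm from the axis, 28 mm above the desk.

How it is judged:
At the end, for the whole second after the job is handed in: The cap that was loose is screwed home to within 0.175 rad (10 degrees) of its stop and at rest, and the other cap is still within 0.175 rad of its stop (value of joint each of cap_a, cap_b below 0.175 rad and velocity of joint cap_a between -0.05 and 0.05 rad/s); the robot touches nothing.
It fails at once if the cap that was already tight is unscrewed by more than 0.35 rad (20 degrees) (value of joint cap_b above 0.35 rad).
It also fails if it takes over 32 s, if anything falls off the work surface, if the arm or the gripper's body presses on something with over 40 N, if the wrist force passes 120 N, or if a joint passes its speed limit or range.

### The arm

A 6-joint arm with a two-finger parallel gripper is mounted at the origin on a cart in front of the work surface, level with it; the furniture and walls round the work are solid. World frame = base frame: x ahead of the robot, y to its left, z up, the work surface at z = 0. Lengths are in m, angles in rad, forces in N, time in s.
With the tool pointing down it reaches from about 0.35 to 0.975 m from the base axis. Payload 4.9 kg.
Tool frame: the origin (TCP) lies midway between the tips of the shut fingers; the grasp point (between the pads) lies 19 mm behind it (ctrl.tcp_to_grasp is the distance from the TCP to the grasp point, in m); z points along the fingers, y is the line along which they close (so a half turn about z gives the same grasp; the last joint's range is limited). The gripper opens to 85 mm and grips with 20 to 120 N. Pads are 22 mm wide; open, the fingers measure 114 mm over their backs; the gripper's body (76 mm by 85 mm) begins 54 mm behind the grasp point. The pads swing forward as they close: fully open they stand 13 mm farther back than shut.
Start: joints at [1.062, 0.053, 1.613, -0, 1.476, -0.119], TCP at [0.237, 0.578, 0.231] pointing down, gripper open.
Joint ranges: [-3.01, 3.01], [-1.01, 2.22], [0.06, 2.58], [-1.02, 4.17], [0.09, 2.62], [-3.14, 3.14]. Speed limits (rad/s): [2.57, 2.57, 3.14, 3.14, 3.14, 3.14].

### API

Orientations are given as a rotation vector (axis times angle).
In Python, from station import ctrl, vision, ticket gives the robot as it stands (ctrl), with the cameras (vision) and the job (ticket).
- The arm moves only by the shell command python3 jog.py 'ROWS' [FORCE]. ROWS is a JSON object with one list for each field, all of the same length, 1 to 20, a row being the entries at one place: jaw (the finger opening in m), sx, sy, sz (the shift in parts of the range, where 1.0 means 0.6 m), ax, ay, az (a rotation vector in fractions of the full range, 1 being pi/2 rad); each row is the pose to reach, as a shift and turn from the pose commanded when the command began, along the tool's axes at that moment; what a row does not reach only later rows make up. A row lasts 1/12 s, in which the tool goes at most 0.0417 m and 0.125 rad, less where a joint would pass 70% of its speed; a pose out of reach is approached as far as the arm can. The fingers move at their own pace and stop on an object; FORCE is the grip in N (left out, the last holds). Time passes only in rows, so rows that do not move let the fingers close. It prints the time, the measured TCP pose, the force, the opening and the grip force at its end. Input that does not fit is refused with a message, and nothing moves.
- ctrl.get_obs(): the state, without advancing time (a new reading comes with each control period).
- vision.get_image(name): name is "scene" or "top" or "wrist"; returns the picture (400x640x3 uint8, red, green, blue); there is no depth.
- vision.camera_params(name): a dict with "fx", "fy", "cx", "cy" (pixels), "T" (4x4, takes a point from camera to world coordinates); the wrist camera has in their place "tool_from_camera" (4x4, takes a point from camera to tool coordinates, whose origin is the TCP and whose axes are the flange's). Camera axes: x right, y down, z forward; pixel columns grow to the right and rows downward; lengths in m; the calibration is good to about 2 mm. A picture is of the moment at which its call begins: read the wrist's pose just before it. camera_params takes no time and is no camera call.
- ticket.finish_job(): hands the job in; it is judged then, once.
The state is a dict: "t": time; "q": joint angles; "dq": joint speeds; "effort": joint torques, N m; "tool_pos": TCP position; "tool_rot": TCP orientation; "contact_force": force on the tool from outside, world axes, zero at the start; "wrist_torque": the same for the moment, N m; "opening": finger opening in m; "grip_force": force on a finger pad.
Only numpy, scipy, OpenCV 4.12 (cv2) and the standard library are available. Lean on these libraries where they do the work, as an engineer would, in place of code of your own. Each camera call takes 0.05 s, during which the arm holds its last target. There are 200 camera calls.

## Working session

There is one attempt and no reset: what is moved stays moved. The work goes in short steps, Python scripts to look and compute and a shell command to move; the robot and the scene stay as the last step left them, time stands still between calls to the robot, and variables do not carry over. Pictures are saved under pics/ and viewed, at most 10 in all, crops included, and the job is handed in when it is done.

```bash
ls; mkdir -p pics; python3 - <<'E'
from station import ctrl, vision, ticket
import cv2,numpy as np
o=ctrl.get_obs();print(o['t'],o['tool_pos'],o['tool_rot'],o['opening'])
for n in("scene","top"):
    cv2.imwrite(f"pics/{n}0.png",vision.get_image(n)[:,:,::-1]);p=vision.camera_params(n);print(n,p['fx'],p['fy'],p['cx'],p['cy'],np.round(p['T'],4).tolist())
print(vision.camera_params("wrist"))
E
```

```text
jog.py
pics
station.py
0.0 [0.23717836 0.57757359 0.23008299] [-6.08233023e-01 -3.08149856e+00  3.03092432e-03] 0.08517773171215709
scene 437.641009352658 437.641009352658 316.9246022504944 202.20212301742097 [[0.4797, -0.5993, 0.6409, -0.0816], [-0.8774, -0.3184, 0.3589, -0.3127], [-0.011, -0.7345, -0.6786, 0.7414], [0.0, 0.0, 0.0, 1.0]]
top 366.11339522314614 366.11339522314614 321.10408812592107 202.6072200502558 [[-0.0189, -0.9923, 0.1226, 0.4078], [-0.9998, 0.0196, 0.0044, 0.0199], [-0.0067, -0.1225, -0.9924, 0.9598], [0.0, 0.0, 0.0, 1.0]]
{'fx': 287.21609741634865, 'fy': 287.21609741634865, 'cx': 320.27783996915343, 'cy': 197.46596671163766, 'tool_from_camera': array([[-5.20656217e-04, -9.53100915e-01, -3.02652235e-01,
         7.79985534e-02],
       [ 9.99999864e-01, -4.85083400e-04, -1.92705380e-04,
        -1.88641744e-04],
       [ 3.68560993e-05, -3.02652294e-01,  9.53101037e-01,
        -1.43536843e-01],
       [ 0.00000000e+00,  0.00000000e+00,  0.00000000e+00,
         1.00000000e+00]])}
```

View pics/top0.png

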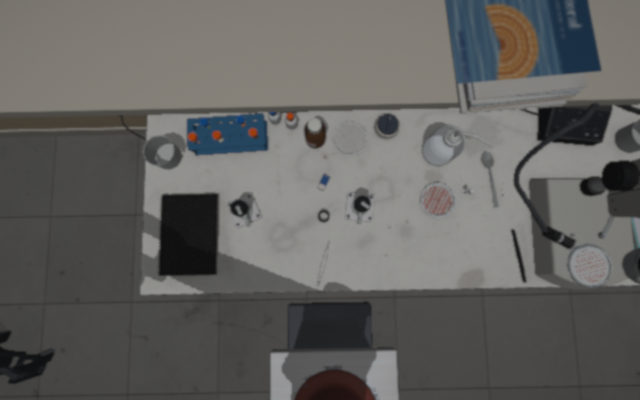

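View pics/scene0.png

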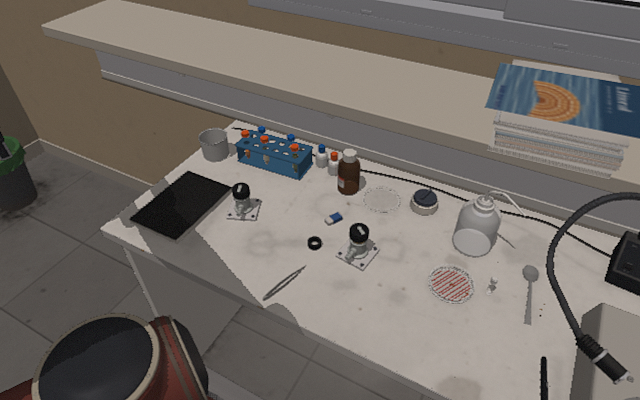

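The top view shows the caps near (240,208) and (362,203). In the scene view they are near (241,191) and (359,232). Next I'll enlarge both pairs.

```bash
python3 - <<'E'
import cv2,numpy as np
s=cv2.imread("pics/scene0.png");t=cv2.imread("pics/top0.png")
f=lambda im,u,v:cv2.resize(im[v-25:v+40,u-40:u+40][:65],(400,325)[:2] and (400,325),interpolation=cv2.INTER_CUBIC)
a=np.vstack([np.hstack([f(t,240,205),f(t,362,205)]),np.hstack([f(s,241,195),f(s,359,235)])])
a=cv2.resize(a,(738,600));cv2.imwrite("pics/crops.png",np.clip(a*1.5,0,255).astype(np.uint8))
E
```

```text
(no output)
```

View pics/crops.png

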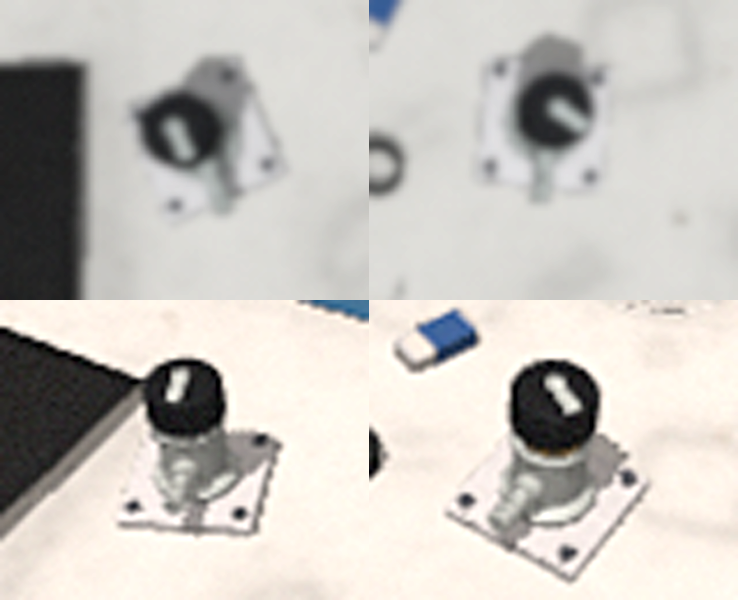

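The right-hand cap is the loose one: brass shows under it, and its pointer is about 55° anticlockwise of the nozzle. The left cap's pointer lies over its nozzle. I'll triangulate both cap bodies from their dark blobs; the centroid corresponds to mid-height.

```bash
cat > h.py <<'E'
import cv2,numpy as np
def blob(im,u,v,r=22,th=70):
    g=cv2.cvtColor(im,cv2.COLOR_BGR2GRAY); m=(g<th).astype(np.uint8)
    w=np.zeros_like(m);cv2.circle(w,(int(u),int(v)),r,1,-1); m&=w
    c=max(cv2.findContours(m,0,2)[0],key=cv2.contourArea); h=cv2.convexHull(c); M=cv2.moments(h)
    return np.array([M['m10'],M['m01']])/M['m00'],M['m00'],cv2.boundingRect(h)
def ray(p,T,uv):
    d=T[:3,:3]@[(uv[0]-p['cx'])/p['fx'],(uv[1]-p['cy'])/p['fy'],1]; return T[:3,3],d/np.linalg.norm(d)
def meet(rays):
    A=sum(np.eye(3)-np.outer(d,d) for o,d in rays); b=sum((np.eye(3)-np.outer(d,d))@o for o,d in rays)
    x=np.linalg.solve(A,b); return x,[np.linalg.norm((np.eye(3)-np.outer(d,d))@(x-o)) for o,d in rays]
E
python3 - <<'E'
from h import *; from station import ctrl, vision, ticket
from scipy.spatial.transform import Rotation as R
s=cv2.imread("pics/scene0.png");t=cv2.imread("pics/top0.png")
o=ctrl.get_obs();Rt=R.from_rotvec(o['tool_rot']).as_matrix();print(np.round(Rt,3))
ps,pt=vision.camera_params("scene"),vision.camera_params("top")
for a,b in(((240,208),(241,191)),((362,203),(359,232))):
    A,B=blob(t,*a,r=13),blob(s,*b,r=16);print(A,B)
    x,e=meet([ray(pt,pt['T'],A[0]),ray(ps,ps['T'],B[0])]);print(x,e,"tool-axes delta",Rt.T@(x-o['tool_pos']))
E
```

```text
[[-0.925  0.38  -0.001]
 [ 0.38   0.925 -0.002]
 [ 0.    -0.002 -1.   ]]
(array([239.52170714, 207.49300957]), 226.5, (230, 200, 20, 16)) (array([238.19254313, 190.69560378]), 299.5, (225, 183, 25, 17))
[0.50906129 0.22763022 0.06220234] [np.float64(0.002494094887574117), np.float64(0.0024940948875740243)] tool-axes delta [-0.3844734  -0.22013727  0.16830477]
(array([361.38552189, 203.19360269]), 198.0, (354, 195, 16, 17)) (array([358.82375479, 232.92008758]), 304.5, (350, 223, 19, 21))
[ 0.51612388 -0.07691642  0.06238789] [np.float64(0.0016669434863369008), np.float64(0.0016669434863369088)] tool-axes delta [-0.50673695 -0.49915358  0.16860323]
```

The loose cap's mid-body is at about (0.516, -0.077, 0.062). The expected z is about 0.068 and the reach is 0.52 m, so that's plausible. I'll move above it at the present height and look with the wrist camera.

The manual's scale: shifts go in shares of 0.6 m and turns go in shares of pi/2 rad. Converting my numbers, -0.507 m / 0.6 = -0.845, -0.499 m / 0.6 = -0.8317.

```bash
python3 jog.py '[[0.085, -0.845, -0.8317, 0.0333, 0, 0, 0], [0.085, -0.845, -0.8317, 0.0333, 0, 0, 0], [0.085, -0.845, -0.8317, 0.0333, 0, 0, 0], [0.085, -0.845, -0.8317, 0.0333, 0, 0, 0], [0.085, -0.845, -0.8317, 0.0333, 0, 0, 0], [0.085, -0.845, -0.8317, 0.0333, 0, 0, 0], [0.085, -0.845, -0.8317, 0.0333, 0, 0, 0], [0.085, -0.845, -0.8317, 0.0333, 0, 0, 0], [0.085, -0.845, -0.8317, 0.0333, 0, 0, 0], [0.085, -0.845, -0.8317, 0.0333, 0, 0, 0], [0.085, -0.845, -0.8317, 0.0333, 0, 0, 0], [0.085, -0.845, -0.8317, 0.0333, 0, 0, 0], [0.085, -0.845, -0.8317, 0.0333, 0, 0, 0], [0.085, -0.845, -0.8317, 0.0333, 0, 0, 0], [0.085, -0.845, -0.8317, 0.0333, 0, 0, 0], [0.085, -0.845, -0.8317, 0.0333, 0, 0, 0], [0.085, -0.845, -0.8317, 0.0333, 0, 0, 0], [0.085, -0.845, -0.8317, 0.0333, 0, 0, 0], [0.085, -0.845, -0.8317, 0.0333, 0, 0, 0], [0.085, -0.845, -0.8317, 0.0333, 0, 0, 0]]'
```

```text
refused: ROWS must be an object with one list for each field. Nothing was moved.
```

Wrong form. The message asks for an object with one list for each field, so I'll send the same numbers that way.

```bash
python3 jog.py '{"jaw": [0.085, 0.085, 0.085, 0.085, 0.085, 0.085, 0.085, 0.085, 0.085, 0.085, 0.085, 0.085, 0.085, 0.085, 0.085, 0.085, 0.085, 0.085, 0.085, 0.085], "sx": [-0.845, -0.845, -0.845, -0.845, -0.845, -0.845, -0.845, -0.845, -0.845, -0.845, -0.845, -0.845, -0.845, -0.845, -0.845, -0.845, -0.845, -0.845, -0.845, -0.845], "sy": [-0.8317, -0.8317, -0.8317, -0.8317, -0.8317, -0.8317, -0.8317, -0.8317, -0.8317, -0.8317, -0.8317, -0.8317, -0.8317, -0.8317, -0.8317, -0.8317, -0.8317, -0.8317, -0.8317, -0.8317], "sz": [0.0333, 0.0333, 0.0333, 0.0333, 0.0333, 0.0333, 0.0333, 0.0333, 0.0333, 0.0333, 0.0333, 0.0333, 0.0333, 0.0333, 0.0333, 0.0333, 0.0333, 0.0333, 0.0333, 0.0333], "ax": [0, 0, 0, 0, 0, 0, 0, 0, 0, 0, 0, 0, 0, 0, 0, 0, 0, 0, 0, 0], "ay": [0, 0, 0, 0, 0, 0, 0, 0, 0, 0, 0, 0, 0, 0, 0, 0, 0, 0, 0, 0], "az": [0, 0, 0, 0, 0, 0, 0, 0, 0, 0, 0, 0, 0, 0, 0, 0, 0, 0, 0, 0]}'
cat > w.py <<'E'
from h import *; from station import ctrl, vision, ticket; import sys,json
from scipy.spatial.transform import Rotation as R
o=ctrl.get_obs();im=vision.get_image("wrist")[:,:,::-1].copy();cv2.imwrite(f"pics/{sys.argv[1]}.png",im)
T=np.eye(4);T[:3,:3]=R.from_rotvec(o['tool_rot']).as_matrix();T[:3,3]=o['tool_pos']
np.save(f"pics/{sys.argv[1]}.npy",T@vision.camera_params("wrist")['tool_from_camera']);print(o['t'],o['tool_pos'],np.round(o['q'],2),np.round(o['contact_force'],1))
E
python3 w.py w1
```

```text
t: 1.77
tool_pos: [0.5164, -0.076, 0.2106]
tool_rot: [-0.609, -3.08, -0.001]
contact_force: [-1.1, -0.5, -0.4]
opening: 0.0851
grip_force: 0.0
1.7667 [ 0.51638222 -0.07602843  0.21062686] [-0.29 -0.18  1.87  0.    1.45 -1.47] [-1.1 -0.5 -0.4]
```

View pics/w1.png

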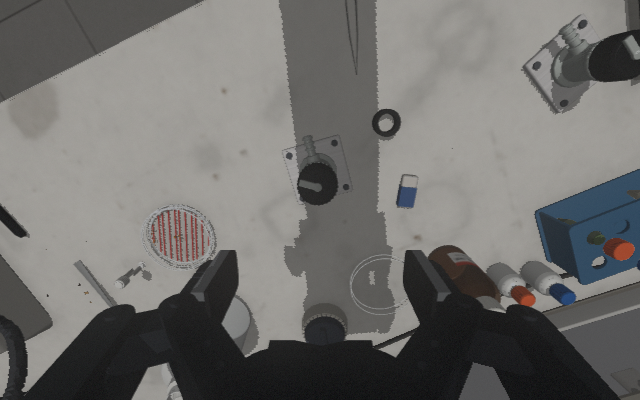

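The wrist view shows the loose cap at about (318,185), with its pointer towards the left, its nozzle up-left at (308,145), and no obstacle near the fingers. I'll take a second wrist view 8 cm to the side.

Converted, 0.08 m / 0.6 = 0.1333.

```bash
python3 jog.py '{"jaw": [0.085, 0.085, 0.085, 0.085, 0.085], "sx": [0, 0, 0, 0, 0], "sy": [0.1333, 0.1333, 0.1333, 0.1333, 0.1333], "sz": [0, 0, 0, 0, 0], "ax": [0, 0, 0, 0, 0], "ay": [0, 0, 0, 0, 0], "az": [0, 0, 0, 0, 0]}' | head -2
python3 w.py w2; python3 - <<'E'
from h import *; from station import ctrl, vision, ticket
p=vision.camera_params("wrist");rays=[]
x0=np.array([.516,-.077,.068])
for n in("w1","w2"):
    im=cv2.imread(f"pics/{n}.png");T=np.load(f"pics/{n}.npy");c=np.linalg.inv(T)@[*x0,1];u,v=c[0]/c[2]*p['fx']+p['cx'],c[1]/c[2]*p['fy']+p['cy']
    for th in(35,45,55):print(n,(u,v),th,blob(im,u,v,r=34,th=th))
    B=blob(im,u,v,r=34,th=45)
    rays.append(ray(p,T,B[0]))
x,e=meet(rays);print(x,e)
for r in rays: print(r[0]+r[1]*(0.068-r[0][2])/r[1][2])
a=[cv2.resize(cv2.imread(f"pics/{n}.png")[140:230,c-50:c+50],(400,360)) for n,c in(("w1",318),("w2",225))]
cv2.imwrite("pics/w12.png",np.clip(np.hstack(a)*1.8,0,255).astype(np.uint8))
E
```

```text
t: 2.23
tool_pos: [0.5467, -0.0008, 0.2113]
2.2333 [ 0.54668521 -0.00083096  0.21129067] [-0.14 -0.12  1.82 -0.    1.45 -1.32] [-0.2 -0.2 -0.1]
w1 (np.float64(319.45514846033996), np.float64(185.81801892674198)) 35 (array([330.92592593, 171.96296296]), 9.0, (329, 170, 5, 5))
w1 (np.float64(319.45514846033996), np.float64(185.81801892674198)) 45 (array([317.17582559, 183.39718782]), 1292.0, (298, 163, 40, 42))
w1 (np.float64(319.45514846033996), np.float64(185.81801892674198)) 55 (array([317.13861018, 183.387836  ]), 1345.5, (297, 162, 41, 43))
w2 (np.float64(241.18712941452918), np.float64(185.767785633903)) 35 (array([nan, nan]), 0.0, (252, 171, 1, 1))
w2 (np.float64(241.18712941452918), np.float64(185.767785633903)) 45 (array([244.42182514, 179.13741757]), 783.5, (226, 163, 35, 39))
w2 (np.float64(241.18712941452918), np.float64(185.767785633903)) 55 (array([238.26542985, 183.26518734]), 1374.5, (217, 163, 44, 42))
[ 0.51590673 -0.0796328   0.04556775] [np.float64(0.0023182218559673617), np.float64(0.002318221855967288)]
[ 0.512721  -0.0781834  0.068    ]
[ 0.51094758 -0.07071284  0.068     ]h.py:6: RuntimeWarning: invalid value encountered in divide
  return np.array([M['m10'],M['m01']])/M['m00'],M['m00'],cv2.boundingRect(h)
```

View pics/w12.png

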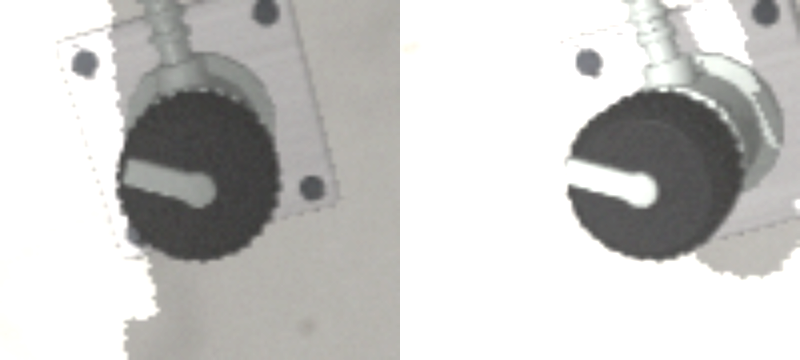

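Both views show the cap whole. The pointer's hub is near (319,187) in w1 and (236,187) in w2. In w2 a threshold of 45 lost part of the rim, so I'll use 55–60 and check it against the hub.

```bash
python3 - <<'E'
from h import *; from station import ctrl, vision, ticket
p=vision.camera_params("wrist");T=[np.load(f"pics/w{i}.npy") for i in(1,2)];I=[cv2.imread(f"pics/w{i}.png") for i in(1,2)]
for th in(55,62):
    b=[blob(I[0],318,185,34,th),blob(I[1],238,185,30,th)];print(b)
    x,e=meet([ray(p,T[k],b[k][0]) for k in(0,1)]);print("body",x,e)
x,e=meet([ray(p,T[0],(318.3,187)),ray(p,T[1],(235.4,187))]);print("hub",x,e)
t=cv2.imread("pics/top0.png");s=cv2.imread("pics/scene0.png");ps,pt=vision.camera_params("scene"),vision.camera_params("top")
rs=[ray(p,T[k],b[k][0]) for k in(0,1)]+[ray(pt,pt['T'],blob(t,362,203,13)[0]),ray(ps,ps['T'],blob(s,359,232,16)[0])]
print("all",meet(rs)); 
from scipy.spatial.transform import Rotation as R
o=ctrl.get_obs();Rt=R.from_rotvec(o['tool_rot']).as_matrix()
print("delta all (grasp z .068 -> tcp .050)",Rt.T@(np.r_[meet(rs)[0][:2],.050]-o['tool_pos']))
E
```

```text
[(array([317.13861018, 183.387836  ]), 1345.5, (297, 162, 41, 43)), (array([238.26542985, 183.26518734]), 1374.5, (217, 163, 44, 42))]
body [ 0.51230688 -0.07803654  0.06948525] [np.float64(3.7577379281726336e-05), np.float64(3.7577379281879845e-05)]
[(array([317.14319415, 182.63906582]), 1413.0, (297, 159, 41, 46)), (array([238.38383111, 183.2006717 ]), 1389.5, (217, 163, 44, 42))]
body [ 0.51202799 -0.07791446  0.06900544] [np.float64(0.0003129221356304348), np.float64(0.00031292213563036353)]
hub [ 0.51258642 -0.07676273  0.0843986 ] [np.float64(1.5791142371026347e-05), np.float64(1.5791142371015708e-05)]
all (array([ 0.51358321, -0.07796981,  0.06573246]), [np.float64(0.0010746315387101827), np.float64(0.0015055254998442998), np.float64(0.0031196614019301156), np.float64(0.0015732773006412778)])
delta all (grasp z .068 -> tcp .050) [ 0.00165686 -0.08318844  0.16130226]
```

The wrist views agree: body centre z 0.069 (expected 0.068), hub z 0.084 (expected 0.083), axis at (0.5123, -0.0777). I'll go over the cap, then down, then close.

Converted, 0.165 m / 0.6 = 0.275, -0.083 m / 0.6 = -0.1383.

```bash
python3 jog.py '{"jaw": [0.085, 0.085, 0.085, 0.085, 0.085, 0.085, 0.085, 0.085, 0.085, 0.085, 0.085, 0.085], "sx": [0.005, 0.005, 0.005, 0.005, 0.005, 0.005, 0.005, 0.005, 0.005, 0.005, 0.005, 0.005], "sy": [-0.1383, -0.1383, -0.1383, -0.1383, -0.1383, -0.1383, -0.1383, -0.1383, -0.1383, -0.1383, -0.1383, -0.1383], "sz": [0.05, 0.05, 0.05, 0.1, 0.1333, 0.1667, 0.2, 0.225, 0.25, 0.2667, 0.275, 0.275], "ax": [0, 0, 0, 0, 0, 0, 0, 0, 0, 0, 0, 0], "ay": [0, 0, 0, 0, 0, 0, 0, 0, 0, 0, 0, 0], "az": [0, 0, 0, 0, 0, 0, 0, 0, 0, 0, 0, 0]}' 60; python3 w.py w3
```

```text
t: 3.28
tool_pos: [0.512, -0.0778, 0.0453]
tool_rot: [-0.609, -3.08, -0.0]
contact_force: [-0.3, 0.4, 0.9]
opening: 0.0848
grip_force: 0.0
3.2833 [ 0.51201665 -0.07776532  0.04530443] [-0.29 -0.01  2.    0.    1.15 -1.47] [-0.3  0.4  0.9]
```

View pics/w3.png

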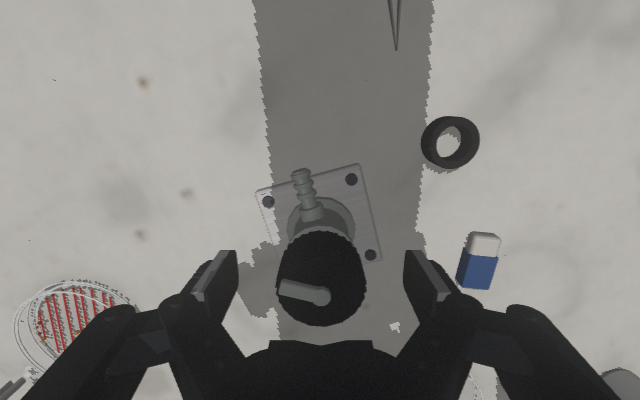

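The cap at (320,280) sits centred between the pads at columns 237 and 403. I'll close the fingers.

```bash
python3 jog.py '{"jaw": [0.03, 0.03, 0.03, 0.03, 0.03, 0.03, 0.03, 0.03, 0.03, 0.03], "sx": [0, 0, 0, 0, 0, 0, 0, 0, 0, 0], "sy": [0, 0, 0, 0, 0, 0, 0, 0, 0, 0], "sz": [0, 0, 0, 0, 0, 0, 0, 0, 0, 0], "ax": [0, 0, 0, 0, 0, 0, 0, 0, 0, 0], "ay": [0, 0, 0, 0, 0, 0, 0, 0, 0, 0], "az": [0, 0, 0, 0, 0, 0, 0, 0, 0, 0]}' 60; python3 -c "
from station import ctrl, vision, ticket;o=ctrl.get_obs();print(o['wrist_torque'])"
```

```text
t: 4.17
tool_pos: [0.5134, -0.0782, 0.0473]
tool_rot: [0.608, 3.081, -0.001]
contact_force: [-2.9, -0.6, 4.8]
opening: 0.0383
grip_force: 59.7
[-0.17574988  0.3622922  -0.01764209]
```

The grip is firm. I'll turn clockwise, which is positive about tool z (down), sinking 5 mm/rad. First 0.84 rad.

Converted, 0.0042 m / 0.6 = 0.007, 0.0036 m / 0.6 = 0.006, 0.84 rad / 1.5708 = 0.5348.

```bash
python3 jog.py '{"jaw": [0.03, 0.03, 0.03, 0.03, 0.03, 0.03, 0.03, 0.03, 0.03], "sx": [0, 0, 0, 0, 0, 0, 0, 0, 0], "sy": [0, 0, 0, 0, 0, 0, 0, 0, 0], "sz": [0.001, 0.002, 0.003, 0.004, 0.005, 0.006, 0.007, 0.007, 0.007], "ax": [0, 0, 0, 0, 0, 0, 0, 0, 0], "ay": [0, 0, 0, 0, 0, 0, 0, 0, 0], "az": [0.0764, 0.1528, 0.2292, 0.3056, 0.382, 0.4584, 0.5348, 0.5348, 0.5348]}' ; python3 -c "
from station import ctrl, vision, ticket;o=ctrl.get_obs();print(o['wrist_torque'],o['q'])";python3 w.py w4
```

```text
t: 4.92
tool_pos: [0.5133, -0.0783, 0.0431]
tool_rot: [1.813, 2.565, -0.001]
contact_force: [-2.8, -2.0, 5.6]
opening: 0.0384
grip_force: 59.7
[-0.22614164  0.5117983  -0.23288488] [-2.94323280e-01 -8.46134176e-04  2.00279052e+00 -9.59268841e-04
  1.13900947e+00 -6.34142033e-01]
4.9167 [ 0.5132648  -0.07830489  0.04307205] [-0.29 -0.    2.   -0.    1.14 -0.63] [-2.8 -2.   5.6]
```

View pics/w4.png

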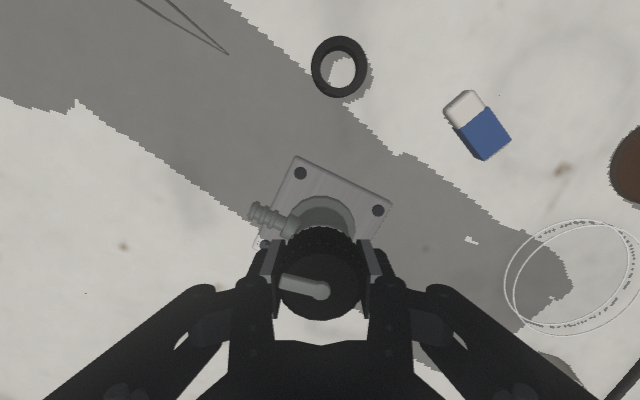

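The pointer (318,291)→(282,283) kept its place in the tool frame, so the cap turned without slipping. The torque is 0.23 N m, which is just friction. I'll keep turning until it rises.

Converted, 0.0007 m / 0.6 = 0.0012, 0.0005 m / 0.6 = 0.0008, 0.14 rad / 1.5708 = 0.0891.

```bash
T='from station import ctrl, vision, ticket;o=ctrl.get_obs();print(o["wrist_torque"],o["q"][5],o["tool_pos"])'
python3 jog.py '{"jaw": [0.03, 0.03, 0.03], "sx": [0, 0, 0], "sy": [0, 0, 0], "sz": [0.0008, 0.0012, 0.0012], "ax": [0, 0, 0], "ay": [0, 0, 0], "az": [0.0637, 0.0891, 0.0891]}' | grep -E '^(t|c|g)'; python3 -c "$T"
python3 jog.py '{"jaw": [0.03, 0.03], "sx": [0, 0], "sy": [0, 0], "sz": [0.0007, 0.0007], "ax": [0, 0], "ay": [0, 0], "az": [0.0446, 0.0446]}' | grep -E '^(t|c|g)'; python3 -c "$T"
```

```text
t: 5.22
tool_pos: [0.5132, -0.0783, 0.0424]
tool_rot: [1.988, 2.432, -0.001]
contact_force: [-2.1, -2.6, 6.4]
grip_force: 59.8
[-0.27387381  0.50818787 -0.02262388] -0.4938661689611979 [ 0.51324781 -0.07830872  0.04242603]
t: 5.38
tool_pos: [0.5132, -0.0783, 0.0421]
tool_rot: [2.071, 2.361, -0.002]
contact_force: [-4.1, -1.1, 6.0]
grip_force: 60.0
[-0.22509337  0.5978793   0.38545797] -0.4239831935978813 [ 0.51322624 -0.07831449  0.04208888]
```

Converted, 0.0003 m / 0.6 = 0.0005, 0.06 rad / 1.5708 = 0.0382.

```bash
T='from station import ctrl, vision, ticket;o=ctrl.get_obs();print(o["wrist_torque"],o["q"][5],o["tool_pos"])'
python3 jog.py '{"jaw": [0.03, 0.03], "sx": [0, 0], "sy": [0, 0], "sz": [0.0005, 0.0005], "ax": [0, 0], "ay": [0, 0], "az": [0.0382, 0.0382]}' | grep -E '^(t:|c|g)'; python3 -c "$T"
python3 jog.py '{"jaw": [0.03, 0.03], "sx": [0, 0], "sy": [0, 0], "sz": [0, 0], "ax": [0, 0], "ay": [0, 0], "az": [0.0318, 0.0318]}' | grep -E '^(t:|c|g)'; python3 -c "$T";python3 w.py w5
```

```text
t: 5.55
contact_force: [-3.5, -2.7, 8.2]
grip_force: 61.3
[-0.47584794  0.64359464  1.02198092] -0.36604624669437985 [ 0.51323366 -0.0786947   0.04195425]
t: 5.72
contact_force: [-3.7, -2.1, 7.1]
grip_force: 62.3
[-0.36526445  0.64445388  1.19729877] -0.3167798543277549 [ 0.51323279 -0.07866992  0.04194914]
5.7167 [ 0.51323279 -0.07866992  0.04194914] [-0.29  0.    2.   -0.    1.14 -0.32] [-3.7 -2.1  7.1]
```

View pics/w5.png

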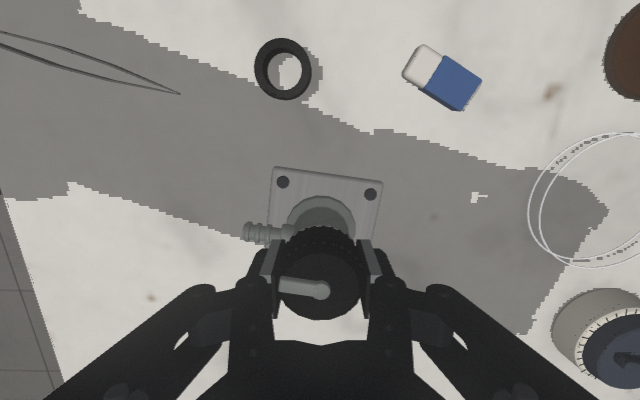

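The torque climbed to a 1.2 N m plateau, so the cap is at its stop. The pointer (320,291)→(280,285) is parallel to the nozzle at (245,233). I'll release and go up.

Converted, -0.17 m / 0.6 = -0.2833, -0.13 m / 0.6 = -0.2167.

```bash
python3 jog.py '{"jaw": [0.085, 0.085, 0.085, 0.085, 0.085, 0.085, 0.085, 0.085, 0.085, 0.085, 0.085, 0.085, 0.085, 0.085], "sx": [0, 0, 0, 0, 0, 0, 0, 0, 0, 0, 0, 0, 0, 0], "sy": [0, 0, 0, 0, 0, 0, 0, 0, 0, 0, 0, 0, 0, 0], "sz": [0, 0, 0, 0, 0, 0, 0, -0.0333, -0.0833, -0.15, -0.2167, -0.2833, -0.2833, -0.2833], "ax": [0, 0, 0, 0, 0, 0, 0, 0, 0, 0, 0, 0, 0, 0], "ay": [0, 0, 0, 0, 0, 0, 0, 0, 0, 0, 0, 0, 0, 0], "az": [0, 0, 0, 0, 0, 0, 0, 0, 0, 0, 0, 0, 0, 0]}'; python3 w.py w6; python3 - <<'E'
import cv2,numpy as np
from station import ctrl, vision, ticket
s=vision.get_image("scene")[:,:,::-1];cv2.imwrite("pics/s2.png",s)
a=cv2.resize(s[210:275,319:399],(400,325),interpolation=2);b=cv2.resize(cv2.imread("pics/w6.png")[130:211,270:370],(400,325),interpolation=2)
cv2.imwrite("pics/end.png",np.clip(np.hstack([a,b])*1.5,0,255).astype(np.uint8))
E
```

```text
t: 6.93
tool_pos: [0.5149, -0.0783, 0.2147]
tool_rot: [2.193, 2.24, 0.006]
contact_force: [-0.3, 0.3, -0.8]
opening: 0.0849
grip_force: 0.0
6.9333 [ 0.51490249 -0.07832312  0.21469228] [-0.29 -0.19  1.88  0.    1.45 -0.31] [-0.3  0.3 -0.8]
```

View pics/end.png

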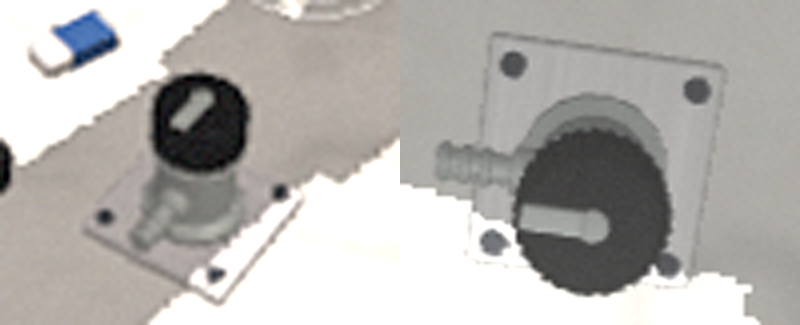

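The pointer runs (600,225)→(523,216) and the nozzle (515,166)→(437,158), parallel to within about 1°. No brass shows and the gripper is clear, so I'll hand in.

```bash
python3 -c "
from station import ctrl, vision, ticket;print(ticket.finish_job())"
```

```text
the job is handed in; nothing more can be done
None
```

The loose cap (the right-hand one) is screwed down to its stop with its pointer over the nozzle, the other cap was never touched, and the job was handed in at about 7 s of the 32 s limit with the gripper clear; no verdict was shown.

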